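# Shim the soft corner of a levelling plate

### The arm

A 7-joint arm with a two-finger parallel gripper is mounted at the origin on a cart in front of the work surface, level with it; the furniture and walls round the work are solid. World frame = base frame: x ahead of the robot, y to its left, z up, the work surface at z = 0. Lengths are in m, angles in rad, forces in N, time in s.
With the tool pointing down it reaches from about 0.4 to 0.875 m from the base axis. Payload 6.5 kg.
Tool frame: the origin (TCP) lies on the centre line of the jaws, within the pads' length; the fingertips stand 22 mm ahead of it and the grasp point (between the pads) lies 3 mm ahead of it; z points along the fingers, y is the line along which they close (so a half turn about z gives the same grasp; the last joint's range is limited). The gripper opens to 85 mm and grips with 20 to 120 N. Pads are 22 mm wide; open, the fingers measure 114 mm over their backs; the gripper's body (76 mm by 85 mm) begins 54 mm behind the grasp point. The pads swing forward as they close: fully open they stand 13 mm farther back than shut.
Start: joints at [-1.17, 0.536, -0.004, 1.538, 0.003, 1.067, -0.071], TCP at [0.293, 0.58, 0.253] pointing down, gripper open.
Joint ranges: [-2.7, 2.7], [-0.37, 2.16], [-1.27, 1.26], [0.24, 2.4], [-1.31, 4.45], [0.19, 1.91], [-2.76, 2.76]. Speed limits (rad/s): [2.39, 2.39, 3.14, 3.14, 3.14, 3.14, 3.14].

### API

Orientations are given as a rotation vector (axis times angle).
In Python, from station import get_obs, grab_frame, calibration, job_done gives the robot as it stands.
- The arm moves only by the tool jog_arm, never from a script. Its argument "steps" is a list of rows, each an object of numbers: "tx", "ty", "tz": the shift along the tool's x, y, z in units of 25 mm (1.0 is 25 mm); "ax", "ay", "az": the turn, a rotation vector about the tool's x, y, z in units of 10 degrees (1.0 is 10 degrees); "jaw": the opening, from 0 (shut) to 1 (fully open). In form: [{"tx": .., "ty": .., "tz": .., "ax": .., "ay": .., "az": .., "jaw": ..}, ...]. A call has 1 to 12 rows; each row shifts and turns the commanded pose from where the row before left it, along the tool's axes as they then stand; what a row does not reach is not made up. A row lasts 1/8 s, in which the tool goes at most 62.5 mm and 10.7 degrees, less where a joint would pass 70% of its speed; a pose out of reach is approached as far as the arm can. A call is refused whole if a number of a shift passes 1 or a number of a turn 1, either way. A call with a gripper value outside its range is refused whole. The fingers move at their own pace and stop on an object; "squeeze" is the grip in N (left out, the last holds). Time passes only in rows, so rows that do not move let the fingers close. It gives the time, the measured TCP pose, the force, the opening and the grip force at its end, in the units of the state.
- get_obs(): the state, without advancing time (a new reading comes with each control period).
- grab_frame(name): name is "scene" or "top" or "wrist"; returns the picture (384x512x3 uint8, red, green, blue); there is no depth.
- calibration(name): a dict with "fov_y" (degrees; the focal length in pixels is half the picture's height over the tangent of half this angle, whatever the lens; pixels are square), "cx", "cy" (the principal point, pixels), "k1" (the pictures are not rectified: a ray, as slopes to the right and down, at radius r is drawn at 1 + k1 r^2 times it, then the intrinsics apply), "eye" and "rotation" of the camera in the world; the wrist camera has in their place "tool_from_camera" (4x4, takes a point from camera to tool coordinates, whose origin is the TCP and whose axes are the flange's). Camera axes: x right, y up, looking along -z (the intrinsics and any distortion apply to the point x, -y, -z); pixel columns grow to the right and rows downward; lengths in m; the calibration is good to about 2 mm. A picture is of the moment at which its call begins: read the wrist's pose just before it. calibration takes no time and is no camera call.
- job_done(): hands the job in; it is judged then, once.
The state is a dict: "time_s": time; "joint_positions": joint angles; "dq": joint speeds; "joint_efforts": joint torques, N m; "position": TCP position; "tool_rot": TCP orientation; "force": force on the tool from outside, world axes, zero at the start; "torque": the same for the moment, N m; "opening": finger opening in m; "gripper_force": force on a finger pad.
Only numpy, scipy, OpenCV 4.12 (cv2) and the standard library are available. Lean on these libraries where they do the work, as an engineer would, in place of code of your own. Each camera call takes 0.05 s, during which the arm holds its last target. There are 200 camera calls.

### The job

The square aluminium plate on the grey levelling stand rocks at one corner. With closed fingertips press down on the plate's corners one after another until you find the one that gives, then press the steel shim tab standing beside that corner down flat, so that the plate is level and firm. Leave the other three shim tabs standing, do not lift or shift the plate, and do not disturb the vial on the plate or the things round the stand.

Things in the scene. Friction and masses are not known exactly. Their poses are not given: they have to be found in the camera images.
- stand: grey low stand fixed to the worktop at any yaw; origin at its centre on the worktop; four arms 6 mm high run along its diagonals (45, 135, 225, 315 degrees) to 126 mm from the centre. On each: a rubber foot 38 mm from the centre, hidden under the plate, and a hinged shim. Three feet are rigid; one, which cannot be seen, is soft: it gives 2.8 mm (starts at 1 N, bottoms at 2 N) and springs back.
- plate: loose square aluminium plate 120 x 120 x 10 mm, 0.8 kg, corners cut off at 76 mm from the centre; origin at the centre of its underside, 27 mm above the worktop (top at 37 mm); it lies squarely on the stand's feet, axes parallel to the stand's. Pressed over the soft foot it tilts about 0.07 rad and that corner sinks about 4 mm; over a rigid foot it does not give.
- corner_1 (a point): point on top of the plate where its corner 1 is to be pressed, 57 mm from the centre on the diagonal; shim_1 is beside it. (Overhead, a fixed shelf 0.48 m above the worktop begins 0.71 m ahead of the robot base: keep wrist and arm in front of it, leaning the tool toward the robot at far corners and shims)
- corner_2 (a point): point on top of the plate where its corner 2 is to be pressed, 57 mm from the centre on the diagonal; shim_2 is beside it. (Overhead, a fixed shelf 0.48 m above the worktop begins 0.71 m ahead of the robot base: keep wrist and arm in front of it, leaning the tool toward the robot at far corners and shims)
- corner_3 (a point): point on top of the plate where its corner 3 is to be pressed, 57 mm from the centre on the diagonal; shim_3 is beside it. (Overhead, a fixed shelf 0.48 m above the worktop begins 0.71 m ahead of the robot base: keep wrist and arm in front of it, leaning the tool toward the robot at far corners and shims)
- corner_4 (a point): point on top of the plate where its corner 4 is to be pressed, 57 mm from the centre on the diagonal; shim_4 is beside it. (Overhead, a fixed shelf 0.48 m above the worktop begins 0.71 m ahead of the robot base: keep wrist and arm in front of it, leaning the tool toward the robot at far corners and shims)
- shim_1 (a joint): hinge of the shim tab at corner 1: 0 to 0.05 rad = standing, as at the start (35 degrees above level), 0.61 = flat (top 13.5 mm above the worktop, end stop). Axis level, square to the diagonal, 61 mm from the stand's centre, 12 mm up. Stiff (about 2 to 3 N), stays where left. Flat at the soft corner its cam makes the plate firm; at a rigid corner it tips the plate 0.03 rad or more
- shim_1_tip (a point): outer end of shim tab 1: a steel tab 3 mm thick, 22 to 28 mm wide, reaching 65 mm from its hinge axis, pointing away from the plate along the diagonal. Standing, this end is about 114 mm from the stand's centre and 49 mm above the worktop. A straight push down 96 mm from the stand's centre lays it flat
- shim_2 (a joint): hinge of the shim tab at corner 2: 0 to 0.05 rad = standing, as at the start (35 degrees above level), 0.61 = flat (top 13.5 mm above the worktop, end stop). Axis level, square to the diagonal, 61 mm from the stand's centre, 12 mm up. Stiff (about 2 to 3 N), stays where left. Flat at the soft corner its cam makes the plate firm; at a rigid corner it tips the plate 0.03 rad or more
- shim_2_tip (a point): outer end of shim tab 2: a steel tab 3 mm thick, 22 to 28 mm wide, reaching 65 mm from its hinge axis, pointing away from the plate along the diagonal. Standing, this end is about 114 mm from the stand's centre and 49 mm above the worktop. A straight push down 96 mm from the stand's centre lays it flat
- shim_3 (a joint): hinge of the shim tab at corner 3: 0 to 0.05 rad = standing, as at the start (35 degrees above level), 0.61 = flat (top 13.5 mm above the worktop, end stop). Axis level, square to the diagonal, 61 mm from the stand's centre, 12 mm up. Stiff (about 2 to 3 N), stays where left. Flat at the soft corner its cam makes the plate firm; at a rigid corner it tips the plate 0.03 rad or more
- shim_3_tip (a point): outer end of shim tab 3: a steel tab 3 mm thick, 22 to 28 mm wide, reaching 65 mm from its hinge axis, pointing away from the plate along the diagonal. Standing, this end is about 114 mm from the stand's centre and 49 mm above the worktop. A straight push down 96 mm from the stand's centre lays it flat
- shim_4 (a joint): hinge of the shim tab at corner 4: 0 to 0.05 rad = standing, as at the start (35 degrees above level), 0.61 = flat (top 13.5 mm above the worktop, end stop). Axis level, square to the diagonal, 61 mm from the stand's centre, 12 mm up. Stiff (about 2 to 3 N), stays where left. Flat at the soft corner its cam makes the plate firm; at a rigid corner it tips the plate 0.03 rad or more
- shim_4_tip (a point): outer end of shim tab 4: a steel tab 3 mm thick, 22 to 28 mm wide, reaching 65 mm from its hinge axis, pointing away from the plate along the diagonal. Standing, this end is about 114 mm from the stand's centre and 49 mm above the worktop. A straight push down 96 mm from the stand's centre lays it flat
- vial: small brown glass vial with a black cap, 25 mm wide, 52 mm high, standing loose near the middle of the plate; origin at its underside
- timer: flat white timer with three buttons lying beside the stand, 66 x 64 mm, 18 mm high; origin at its underside
- jar: white jar with an orange lid beside the stand, 57 mm wide, 65 mm high; origin at its underside
- dish: clear round culture dish beside the stand, 87 mm wide, 16 mm high; origin at its underside
- small_vial: small brown vial with a white cap beside the stand, 23 mm wide, 46 mm high; origin at its underside
There are look-alikes about, which are no part of the job. Leave any purple look-alike of the vial alone.

How it is judged:
By the outcome, as a careful person would: the job done as asked, in the order asked, and still so for the second after the job is handed in, with the robot touching nothing.
It also fails if it takes over 64 s, if anything falls off the work surface, if the arm or the gripper's body presses on something with over 40 N, if the wrist force passes 120 N, or if a joint passes its speed limit or range.

## Working session

There is one attempt and no reset: what is moved stays moved. The work goes in short steps, Python scripts to look and compute and a tool call to move; the robot and the scene stay as the last step left them, time stands still between calls to the robot, and variables do not carry over. Pictures are saved under pics/ and viewed, at most 10 in all, crops included, and the job is handed in when it is done.

Besides the shell and the picture viewer there is one more tool, called after ">>>" as name(argument=value, ...), one argument or row to a line, values as JSON. jog_arm: Moves the arm, as the interface text tells. Its arguments: {"type":"object","properties":{"steps":{"type":"array"},"squeeze":{"type":"number"}},"required":["steps"]}

```bash
ls; mkdir -p pics
python3 - <<'E'
from station import *
import cv2,numpy as np
o=get_obs();print(o)
for n in("scene","top","wrist"):
    f=grab_frame(n);cv2.imwrite(f"pics/{n}0.png",f[:,:,::-1]);print(n,calibration(n))
E
```

```text
pics
{'time_s': 0.0, 'joint_positions': array([-1.1702461 ,  0.53718198, -0.00439789,  1.53888661,  0.00258811,
        1.06730921, -0.07119865]), 'dq': array([ 7.38479935e-04, -1.74170608e-03, -9.34904390e-04, -4.57368175e-05,
       -8.52660434e-04,  1.50628966e-03, -1.09072664e-03]), 'joint_efforts': array([-2.94109823e-04, -5.83419371e+01,  1.04856245e+00, -2.59109384e+01,
        1.23625100e-02,  9.59340512e-03,  5.56388045e-06]), 'position': array([0.29225239, 0.57991468, 0.25239795]), 'tool_rot': array([-7.26419184e-01, -3.05617329e+00,  2.76192640e-03]), 'force': array([-0.43488413, -0.90366491,  0.2620878 ]), 'torque': array([ 0.0255671 ,  0.01961458, -0.05703414]), 'gripper_force': 0.0, 'opening': 0.0856285989830209}
scene {'fov_y': 48.939508099916736, 'cx': 257.09288950444926, 'cy': 191.60971437394227, 'k1': -0.007090619786236855, 'eye': array([-0.04420347, -0.48693634,  0.41472147]), 'rotation': array([ 1.05343125, -0.50433485, -0.76506488])}
top {'fov_y': 57.75508206893937, 'cx': 255.59498540867273, 'cy': 195.0036908137602, 'k1': -0.09953058047127782, 'eye': array([ 0.47956487, -0.01128389,  0.91063123]), 'rotation': array([ 0.05713047, -0.01760653, -1.57730708])}
wrist {'fov_y': 66.4189256752905, 'cx': 256.5054541100664, 'cy': 192.9953373598491, 'k1': -0.05159710444955562, 'tool_from_camera': array([[-8.31916696e-04,  9.56832354e-01,  2.90639218e-01,
         7.43908899e-02],
       [ 9.99999640e-01,  7.47410000e-04,  4.01770718e-04,
        -2.36838957e-04],
       [ 1.67200564e-04,  2.90639448e-01, -9.56832631e-01,
        -1.21536408e-01],
       [ 0.00000000e+00,  0.00000000e+00,  0.00000000e+00,
         1.00000000e+00]])}
```

View pics/top0.png

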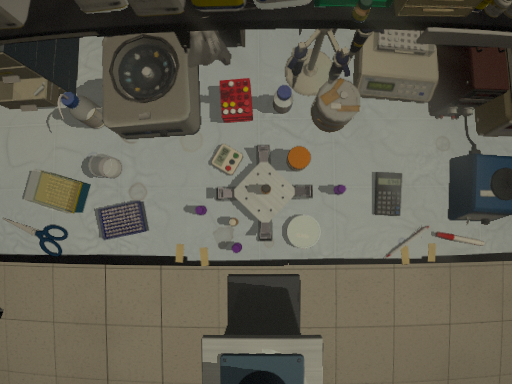

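View pics/scene0.png

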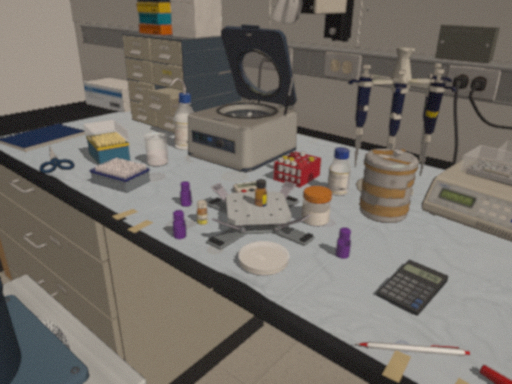

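```bash
cat > h.py <<'E'
from station import *
import cv2,numpy as np
from scipy.spatial.transform import Rotation as R
def cam(n,o=None):
    c=calibration(n)
    if n=="wrist":
        T=c["tool_from_camera"];Rt=R.from_rotvec(o["tool_rot"]).as_matrix()
        Rc=Rt@T[:3,:3];e=o["position"]+Rt@T[:3,3]
    else: Rc=R.from_rotvec(c["rotation"]).as_matrix();e=c["eye"]
    f=192/np.tan(np.radians(c["fov_y"])/2)
    return f,c["cx"],c["cy"],c["k1"],Rc,np.array(e)
def ray(C,uv):
    f,cx,cy,k,Rc,e=C
    uv=np.atleast_2d(uv).astype(float);d=(uv-[cx,cy])/f;s=d.copy()
    for _ in range(8): s=d/(1+k*(s**2).sum(1,keepdims=True))
    return np.c_[s[:,0],-s[:,1],-np.ones(len(s))]@Rc.T
def onz(C,uv,z):
    r=ray(C,uv);return C[5]+r*((z-C[5][2])/r[:,2])[:,None]
def proj(C,P):
    f,cx,cy,k,Rc,e=C
    p=(np.atleast_2d(P)-e)@Rc;s=np.c_[p[:,0],-p[:,1]]/-p[:,2:]
    return s*(1+k*(s**2).sum(1,keepdims=True))*f+[cx,cy]
def tri(C1,a,C2,b):
    A=[];B=[]
    for C,u in((C1,a),(C2,b)):
        r=ray(C,u)[0];r/=np.linalg.norm(r);M=np.eye(3)-np.outer(r,r);A.append(M);B.append(M@C[5])
    return np.linalg.lstsq(np.vstack(A),np.hstack(B),rcond=None)[0]
E
python3 - <<'E'
from h import *
a=cv2.imread("pics/top0.png")[135:255,195:345]
b=cv2.imread("pics/scene0.png")[165:285,180:340]
cv2.imwrite("pics/crop.png",np.vstack([cv2.resize(a,(600,480),interpolation=2)]))
cv2.imwrite("pics/crops.png",cv2.resize(b,(800,600),interpolation=2))
C=cam("top")
print(onz(C,[[264,191]],.037),onz(C,[[263,150],[312,191],[265,238],[218,194]],.049))
E
```

```text
[[ 0.53112283 -0.01063797  0.037     ]] [[ 0.63299068 -0.00895138  0.049     ]
 [ 0.52951073 -0.12952657  0.049     ]
 [ 0.41429904 -0.01227675  0.049     ]
 [ 0.52384185  0.10382749  0.049     ]]
```

View pics/crop.png

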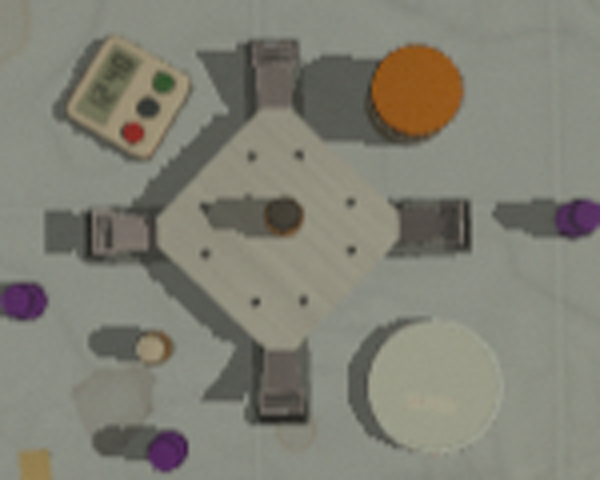

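View pics/crops.png

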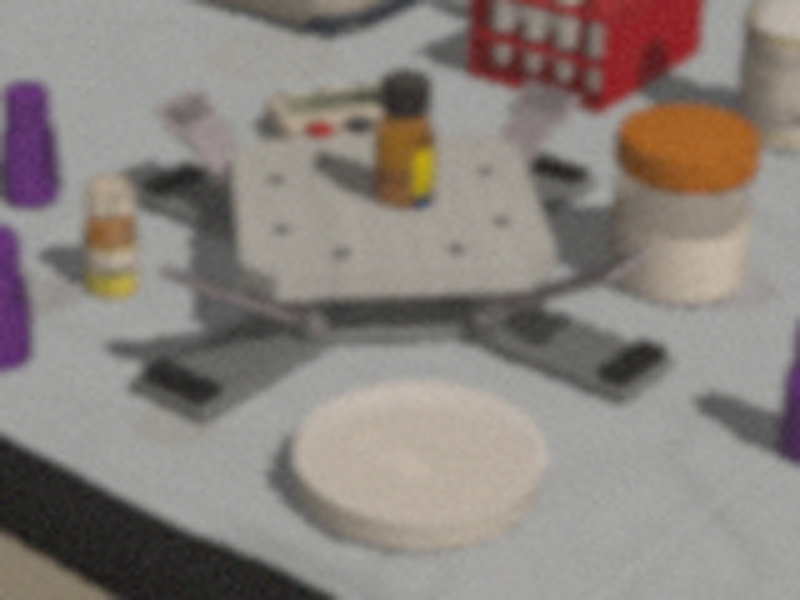

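The top view shows the stand at about pixel (264,192) with its arms along the world axes. The jar (orange) is far right at (299,157), the timer far left, the dish near right and the small vial near left. All four tabs are standing, with the vial at mid-plate. Next I'll measure the plate outline.

```bash
cat >> h.py <<'E'
def plate(img,seed,tol=7):
    g=cv2.medianBlur(img,5);m=np.zeros((g.shape[0]+2,g.shape[1]+2),np.uint8)
    cv2.floodFill(g.copy(),m,seed,0,(tol,)*3,(tol,)*3,4|cv2.FLOODFILL_MASK_ONLY|cv2.FLOODFILL_FIXED_RANGE|(255<<8))
    m=cv2.morphologyEx(m[1:-1,1:-1],cv2.MORPH_CLOSE,np.ones((5,5)))
    c=max(cv2.findContours(m,0,2)[0],key=cv2.contourArea);return cv2.convexHull(c)[:,0]
E
python3 - <<'E'
from h import *
im=cv2.imread("pics/top0.png");C=cam("top")
for tol in(12,18,24):
    h=plate(im,(255,200),tol);P=onz(C,h,.037)[:,:2]*1000
    r=cv2.minAreaRect(P.astype(np.float32));print(tol,np.round(r[0]),np.round(r[1]),r[2],h.min(0),h.max(0))
hsv=cv2.cvtColor(im,cv2.COLOR_BGR2HSV)
# vial cap
print(onz(C,[[195+283/4,135+215/4]],.089), [im[y,x] for x,y in((255,200),(275,200),(264,170),(300,205),(240,205))])
E
```

```text
12 [573.  33.] [ 424. 1380.] 0.020378584042191505 [ 0 92] [511 259]
18 [574.  33.] [ 427. 1381.] 0.020378585904836655 [ 0 91] [511 259]
24 [649.  33.] [ 577. 1381.] 0.020378584042191505 [ 0 36] [511 259]
[[ 0.53335006 -0.01485296  0.089     ]] [array([123, 138, 140], dtype=uint8), array([128, 146, 147], dtype=uint8), array([122, 138, 142], dtype=uint8), array([132, 142, 139], dtype=uint8), array([83, 90, 88], dtype=uint8)]
```

>>> jog_arm(
  steps=[
    {"az":1,"jaw":0},
    {"az":1,"jaw":0},
    {"az":0.6,"jaw":0},
  ],
  squeeze=40,
)

```text
$.steps[0]: bad value
```

```bash
cat >> h.py <<'E'
def plate2(im,box,t=12):
    d=cv2.GaussianBlur(im,(5,5),0).astype(int);g=(d[:,:,2]-d[:,:,0]>t)&(d[:,:,1]>100)
    m=np.zeros(g.shape,np.uint8);x0,y0,x1,y1=box;m[y0:y1,x0:x1]=g[y0:y1,x0:x1]*255
    m=cv2.morphologyEx(m,cv2.MORPH_OPEN,np.ones((3,3)));m=cv2.morphologyEx(m,cv2.MORPH_OPEN,np.ones((9,9)))
    c=max(cv2.findContours(m,0,2)[0],key=cv2.contourArea);return cv2.convexHull(c)[:,0]
E
python3 - <<'E'
from h import *
im=cv2.imread("pics/top0.png");C=cam("top")
for t in(10,12,14):
    h=plate2(im,(228,155,300,228),t);P=onz(C,h,.037)[:,:2]*1000
    r=cv2.minAreaRect(P.astype(np.float32));print(t,np.round(r[0]),np.round(r[1]),r[2],h.min(0),h.max(0))
E
```

```text
10 [530. -11.] [123. 123.] 46.333099365234375 [235 162] [293 222]
12 [529. -11.] [120. 121.] 45.800201416015625 [235 163] [293 221]
14 [529. -11.] [118. 119.] 46.523651123046875 [247 164] [293 221]
```

>>> jog_arm(
  steps=[
    {"tx":0.0,"ty":0.0,"tz":0.0,"ax":0.0,"ay":0.0,"az":0.9,"jaw":0.0},
  ],
  squeeze=40,
)

```text
time_s: 0.28
position: [0.2925, 0.5801, 0.2528]
tool_rot: [-0.969, -2.988, 0.001]
force: [-0.3, -0.0, 0.4]
opening: 0.0695
gripper_force: 0.0
```

>>> jog_arm(
  steps=[
    {"az":-0.9,"jaw":0.0},
    {"az":-0.9,"jaw":0.0},
    {"az":-0.9,"jaw":0.0},
    {"az":-0.9,"jaw":0.0},
  ],
)

```text
$.steps[0]: bad value
```

>>> jog_arm(
  steps=[
    {"tx":-0.34,"ty":-1.0},
    {"tx":-0.34,"ty":-1.0},
    {"tx":-0.34,"ty":-1.0},
    {"tx":-0.34,"ty":-1.0},
    {"tx":-0.34,"ty":-1.0},
    {"tx":-0.34,"ty":-1.0},
    {"tx":-0.34,"ty":-1.0},
    {"tx":-0.34,"ty":-1.0},
    {"tx":-0.34,"ty":-1.0},
    {"tx":-0.34,"ty":-1.0},
    {"tx":-0.34,"ty":-1.0},
    {"tx":-0.34,"ty":-1.0},
  ],
)

```text
$.steps[0]: bad value
```

>>> jog_arm(
  steps=[
    {"tx":-0.34,"ty":-1.0},
    {"tx":-0.34,"ty":-1.0},
    {"tx":-0.34,"ty":-1.0},
    {"tx":-0.34,"ty":-1.0},
    {"tx":-0.34,"ty":-1.0},
    {"tx":-0.34,"ty":-1.0},
    {"tx":-0.34,"ty":-1.0},
    {"tx":-0.34,"ty":-1.0},
    {"tx":-0.34,"ty":-1.0},
    {"tx":-0.34,"ty":-1.0},
    {"tx":-0.34,"ty":-1.0},
    {"tx":0.0},
  ],
)

```text
$.steps[0]: bad value
```

>>> jog_arm(
  steps=[
    {"tx":0,"ty":0,"tz":0,"ax":0,"ay":0,"az":-0.9,"jaw":0},
    {"tx":0,"ty":0,"tz":0,"ax":0,"ay":0,"az":-0.9,"jaw":0},
    {"tx":0,"ty":0,"tz":0,"ax":0,"ay":0,"az":-0.9,"jaw":0},
    {"tx":0,"ty":0,"tz":0,"ax":0,"ay":0,"az":-0.9,"jaw":0},
  ],
)

```text
time_s: 0.78
position: [0.2924, 0.5802, 0.2529]
tool_rot: [0.015, -3.141, 0.001]
force: [0.4, -0.1, 0.2]
opening: 0.0002
gripper_force: 0.0
```

>>> jog_arm(
  steps=[
    {"tx":-0.34,"ty":-1,"tz":0,"ax":0,"ay":0,"az":0,"jaw":0},
    {"tx":-0.34,"ty":-1,"tz":0,"ax":0,"ay":0,"az":0,"jaw":0},
    {"tx":-0.34,"ty":-1,"tz":0,"ax":0,"ay":0,"az":0,"jaw":0},
    {"tx":-0.34,"ty":-1,"tz":0,"ax":0,"ay":0,"az":0,"jaw":0},
    {"tx":-0.34,"ty":-1,"tz":0,"ax":0,"ay":0,"az":0,"jaw":0},
    {"tx":-0.34,"ty":-1,"tz":0,"ax":0,"ay":0,"az":0,"jaw":0},
    {"tx":-0.34,"ty":-1,"tz":0,"ax":0,"ay":0,"az":0,"jaw":0},
    {"tx":-0.34,"ty":-1,"tz":0,"ax":0,"ay":0,"az":0,"jaw":0},
    {"tx":-0.34,"ty":-1,"tz":0,"ax":0,"ay":0,"az":0,"jaw":0},
    {"tx":-0.34,"ty":-1,"tz":0,"ax":0,"ay":0,"az":0,"jaw":0},
    {"tx":-0.34,"ty":-1,"tz":0,"ax":0,"ay":0,"az":0,"jaw":0},
    {"tx":-0.34,"ty":-1,"tz":0,"ax":0,"ay":0,"az":0,"jaw":0},
  ],
)

```text
time_s: 2.28
position: [0.396, 0.2799, 0.2532]
tool_rot: [0.007, -3.141, 0.0]
force: [0.6, 0.7, -0.7]
opening: -0.0001
gripper_force: 0.0
```

>>> jog_arm(
  steps=[
    {"tx":-0.34,"ty":-1,"tz":0,"ax":0,"ay":0,"az":0,"jaw":0},
    {"tx":-0.34,"ty":-1,"tz":0,"ax":0,"ay":0,"az":0,"jaw":0},
    {"tx":-0.34,"ty":-1,"tz":0,"ax":0,"ay":0,"az":0,"jaw":0},
    {"tx":-0.34,"ty":-1,"tz":0,"ax":0,"ay":0,"az":0,"jaw":0},
    {"tx":-0.34,"ty":-1,"tz":0,"ax":0,"ay":0,"az":0,"jaw":0},
    {"tx":-0.34,"ty":-1,"tz":0,"ax":0,"ay":0,"az":0,"jaw":0},
    {"tx":-0.34,"ty":-1,"tz":0,"ax":0,"ay":0,"az":0,"jaw":0},
    {"tx":-0.34,"ty":-1,"tz":0,"ax":0,"ay":0,"az":0,"jaw":0},
    {"tx":-0.34,"ty":-1,"tz":0,"ax":0,"ay":0,"az":0,"jaw":0},
    {"tx":-0.34,"ty":-1,"tz":0,"ax":0,"ay":0,"az":0,"jaw":0},
    {"tx":-0.34,"ty":-1,"tz":0,"ax":0,"ay":0,"az":0,"jaw":0},
    {"tx":0,"ty":0,"tz":0,"ax":0,"ay":0,"az":0,"jaw":0},
  ],
)

```text
time_s: 3.78
position: [0.4908, 0.0043, 0.2532]
tool_rot: [0.001, -3.142, 0.001]
force: [0.0, 0.6, 0.1]
opening: -0.0001
gripper_force: 0.0
```

Run:
```python
from h import *
o=get_obs();f=grab_frame("wrist")[:,:,::-1];cv2.imwrite("pics/w1.png",f)
np.savez("w1.npz",**{k:o[k] for k in("position","tool_rot")})
print(o["position"],o["tool_rot"],o["joint_positions"].round(2),o["time_s"])
```

```text
[0.49080654 0.0043098  0.25319559] [ 1.37640373e-03 -3.14154896e+00  1.32280331e-03] [-0.22  0.26  0.14  1.96 -0.05  0.92  1.52] 3.775
```

View pics/w1.png

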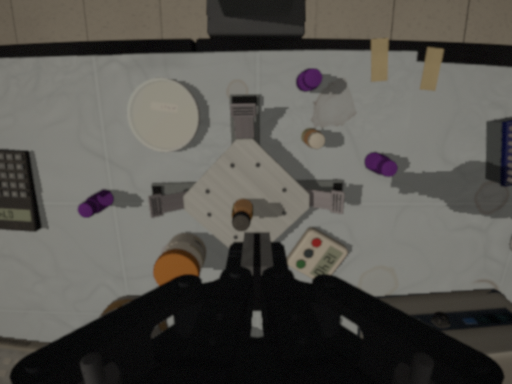

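The wrist view, with the robot at the top, shows the plate's corners: −y at (184,201), near at (246,139) and +y at (311,201). The vial cap is at (240,222).

Run:
```python
from h import *
o=np.load("w1.npz");W=cam("wrist",o);T=cam("top")
for n,a,b in(("right",(184,201),(295,192)),("near",(246,139),(265,222.5)),("left",(311,201),(233.7,193)),
 ("tipnear",(244,96),(265.5,239.5)),("tipright",(151,201),(312,191)),("tipleft",(343,196),(217.5,193)),("cap",(240,222),(265.7,188.7))):
    p=tri(W,a,T,b);print(n,p.round(4),(proj(W,p)-a).round(1),(proj(T,p)-b).round(1))
f=cv2.imread("pics/w1.png");h=plate2(f,(180,135,315,240))
P=onz(W,h,.037);print(P[:,1].min(),P[:,1].max(),P[:,0].min(),h.min(0),h.max(0))
```

```text
right [ 0.5293 -0.087   0.0334] [[-1.5 -0.8]] [[-0.7 -0.4]]
near [ 0.453  -0.0102  0.0452] [[-2.2 -0.5]] [[-1.  -0.2]]
left [0.5254 0.0662 0.0495] [[-1.4  0.5]] [[-0.6  0.2]]
tipnear [ 0.4054 -0.013  -0.0224] [[-0.5 -0.4]] [[-0.3 -0.2]]
tipright [ 0.5322 -0.1315  0.0241] [[-1.3 -0.9]] [[-0.6 -0.5]]
tipleft [0.5263 0.1095 0.0289] [[-1.5  0.8]] [[-0.7  0.5]]
cap [ 0.5334 -0.0139  0.0925] [[-0.8 -0.1]] [[-0.3 -0.1]]
-0.08378984153304221 0.06561288831591058 0.45559371640830115 [185 140] [307 239]
```

>>> jog_arm(
  steps=[
    {"tx":0.75,"ty":-0.63,"tz":0.8,"ax":0,"ay":0,"az":0,"jaw":0},
    {"tx":0,"ty":0,"tz":1,"ax":0,"ay":0,"az":0,"jaw":0},
    {"tx":0,"ty":0,"tz":1,"ax":0,"ay":0,"az":0,"jaw":0},
    {"tx":0,"ty":0,"tz":1,"ax":0,"ay":0,"az":0,"jaw":0},
    {"tx":0,"ty":0,"tz":1,"ax":0,"ay":0,"az":0,"jaw":0},
    {"tx":0,"ty":0,"tz":1,"ax":0,"ay":0,"az":0,"jaw":0},
    {"tx":0,"ty":0,"tz":1,"ax":0,"ay":0,"az":0,"jaw":0},
    {"tx":0,"ty":0,"tz":0.5,"ax":0,"ay":0,"az":0,"jaw":0},
    {"tx":0,"ty":0,"tz":0,"ax":0,"ay":0,"az":0,"jaw":0},
    {"tx":0,"ty":0,"tz":0,"ax":0,"ay":0,"az":0,"jaw":0},
  ],
)

```text
time_s: 5.08
position: [0.4725, -0.0092, 0.0715]
tool_rot: [-0.007, 3.14, 0.0]
force: [-0.5, 0.0, 0.6]
opening: -0.0001
gripper_force: 0.0
```

Run:
```python
from h import *
o=get_obs();print(o["position"].round(4),o["force"].round(2),o["torque"].round(3))
a=grab_frame("scene")[:,:,::-1];b=grab_frame("wrist")[:,:,::-1]
cv2.imwrite("pics/s2.png",np.hstack([cv2.resize(a[150:290,170:350],(540,420)),cv2.resize(b,(256,192))[:, :].copy() if 0 else np.vstack([cv2.resize(b,(256,192)),np.zeros((228,256,3),np.uint8)])]))
```

```text
[ 0.4725 -0.0092  0.0715] [-0.51  0.05  0.59] [ 0.024 -0.036 -0.015]
```

View pics/s2.png

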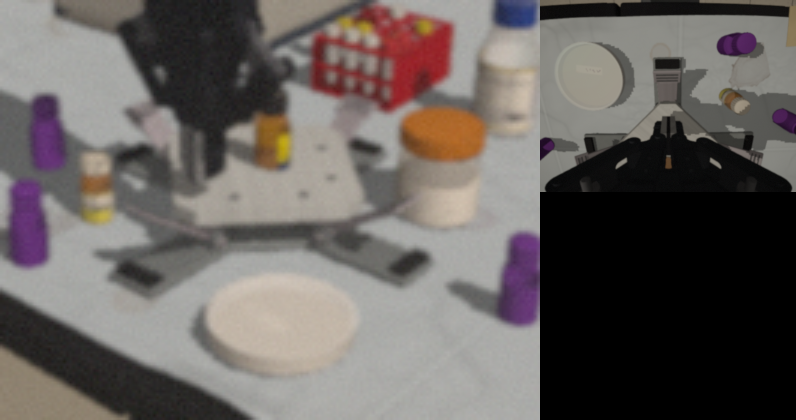

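The fingertips hang about 12 mm above the near corner, clear of the vial. Pressing in small steps.

>>> jog_arm(
  steps=[
    {"tx":0,"ty":0,"tz":0.2,"ax":0,"ay":0,"az":0,"jaw":0},
    {"tx":0,"ty":0,"tz":0.2,"ax":0,"ay":0,"az":0,"jaw":0},
    {"tx":0,"ty":0,"tz":0,"ax":0,"ay":0,"az":0,"jaw":0},
  ],
)

```text
time_s: 5.55
position: [0.4715, -0.0095, 0.0604]
tool_rot: [0.007, -3.141, 0.0]
force: [-0.3, 0.0, -0.4]
opening: 0.0002
gripper_force: 0.0
```

>>> jog_arm(
  steps=[
    {"tx":0,"ty":0,"tz":0.06,"ax":0,"ay":0,"az":0,"jaw":0},
    {"tx":0,"ty":0,"tz":0,"ax":0,"ay":0,"az":0,"jaw":0},
    {"tx":0,"ty":0,"tz":0,"ax":0,"ay":0,"az":0,"jaw":0},
  ],
)

```text
time_s: 5.92
position: [0.4719, -0.0095, 0.0593]
tool_rot: [-0.007, 3.141, -0.0]
force: [-0.1, 0.6, -0.1]
opening: 0.0002
gripper_force: 0.0
```

>>> jog_arm(
  steps=[
    {"tx":0,"ty":0,"tz":0.06,"ax":0,"ay":0,"az":0,"jaw":0},
    {"tx":0,"ty":0,"tz":0,"ax":0,"ay":0,"az":0,"jaw":0},
    {"tx":0,"ty":0,"tz":0,"ax":0,"ay":0,"az":0,"jaw":0},
  ],
)

```text
time_s: 6.3
position: [0.4721, -0.0095, 0.0588]
tool_rot: [-0.007, 3.141, 0.0]
force: [-3.9, -0.2, 16.2]
opening: -0.0002
gripper_force: 7.9
```

>>> jog_arm(
  steps=[
    {"tx":0,"ty":0,"tz":-0.8,"ax":0,"ay":0,"az":0,"jaw":0},
    {"tx":0,"ty":0,"tz":-0.8,"ax":0,"ay":0,"az":0,"jaw":0},
    {"tx":-0.75,"ty":0.75,"tz":0,"ax":0,"ay":0,"az":0,"jaw":0},
    {"tx":-0.75,"ty":0.75,"tz":0,"ax":0,"ay":0,"az":0,"jaw":0},
    {"tx":-0.75,"ty":0.75,"tz":0,"ax":0,"ay":0,"az":0,"jaw":0},
    {"tx":0,"ty":0,"tz":0.7,"ax":0,"ay":0,"az":0,"jaw":0},
    {"tx":0,"ty":0,"tz":0.65,"ax":0,"ay":0,"az":0,"jaw":0},
    {"tx":0,"ty":0,"tz":0,"ax":0,"ay":0,"az":0,"jaw":0},
    {"tx":0,"ty":0,"tz":0,"ax":0,"ay":0,"az":0,"jaw":0},
  ],
)

```text
time_s: 7.42
position: [0.5274, 0.0462, 0.0639]
tool_rot: [0.005, -3.141, 0.001]
force: [0.4, 0.3, 0.3]
opening: -0.0
gripper_force: 0.0
```

>>> jog_arm(
  steps=[
    {"tx":0,"ty":0,"tz":0.16,"ax":0,"ay":0,"az":0,"jaw":0},
    {"tx":0,"ty":0,"tz":0,"ax":0,"ay":0,"az":0,"jaw":0},
    {"tx":0,"ty":0,"tz":0,"ax":0,"ay":0,"az":0,"jaw":0},
  ],
)

```text
time_s: 7.8
position: [0.5281, 0.047, 0.0603]
tool_rot: [-0.007, 3.141, 0.0]
force: [-0.1, -0.5, -0.0]
opening: -0.0003
gripper_force: 0.0
```

>>> jog_arm(
  steps=[
    {"tx":0,"ty":0,"tz":0.03,"ax":0,"ay":0,"az":0,"jaw":0},
    {"tx":0,"ty":0,"tz":0,"ax":0,"ay":0,"az":0,"jaw":0},
    {"tx":0,"ty":0,"tz":0,"ax":0,"ay":0,"az":0,"jaw":0},
  ],
)

```text
time_s: 8.18
position: [0.5279, 0.047, 0.0593]
tool_rot: [-0.007, 3.142, -0.0]
force: [-0.5, 0.3, 0.9]
opening: -0.0001
gripper_force: 0.0
```

>>> jog_arm(
  steps=[
    {"tx":0,"ty":0,"tz":0.03,"ax":0,"ay":0,"az":0,"jaw":0},
    {"tx":0,"ty":0,"tz":0,"ax":0,"ay":0,"az":0,"jaw":0},
    {"tx":0,"ty":0,"tz":0,"ax":0,"ay":0,"az":0,"jaw":0},
  ],
)

```text
time_s: 8.55
position: [0.528, 0.0471, 0.0586]
tool_rot: [-0.007, 3.141, 0.0]
force: [-0.1, -0.5, 0.8]
opening: 0.0001
gripper_force: 0.6
```

>>> jog_arm(
  steps=[
    {"tx":0,"ty":0,"tz":0.03,"ax":0,"ay":0,"az":0,"jaw":0},
    {"tx":0,"ty":0,"tz":0,"ax":0,"ay":0,"az":0,"jaw":0},
    {"tx":0,"ty":0,"tz":0,"ax":0,"ay":0,"az":0,"jaw":0},
  ],
)

```text
time_s: 8.93
position: [0.528, 0.0472, 0.0578]
tool_rot: [-0.007, 3.141, 0.0]
force: [0.2, 1.2, 1.7]
opening: 0.0003
gripper_force: 0.9
```

>>> jog_arm(
  steps=[
    {"tx":0,"ty":0,"tz":0.03,"ax":0,"ay":0,"az":0,"jaw":0},
    {"tx":0,"ty":0,"tz":0,"ax":0,"ay":0,"az":0,"jaw":0},
    {"tx":0,"ty":0,"tz":0,"ax":0,"ay":0,"az":0,"jaw":0},
  ],
)

```text
time_s: 9.3
position: [0.528, 0.0472, 0.0571]
tool_rot: [-0.007, 3.141, 0.0]
force: [-0.2, 2.0, 3.1]
opening: -0.0
gripper_force: 1.1
```

>>> jog_arm(
  steps=[
    {"tx":0,"ty":0,"tz":0.03,"ax":0,"ay":0,"az":0,"jaw":0},
    {"tx":0,"ty":0,"tz":0,"ax":0,"ay":0,"az":0,"jaw":0},
    {"tx":0,"ty":0,"tz":0,"ax":0,"ay":0,"az":0,"jaw":0},
  ],
)

```text
time_s: 9.68
position: [0.528, 0.0472, 0.0564]
tool_rot: [-0.007, 3.141, 0.0]
force: [-1.5, 3.2, 3.8]
opening: 0.0001
gripper_force: 2.2
```

The +y (left) corner gives about 2.5 mm at low force, while the near corner held 16 N rigidly. I'll lift off and move over the +y tab, turned so the narrow side is radial.

>>> jog_arm(
  steps=[
    {"tx":0,"ty":0,"tz":-0.1,"ax":0,"ay":0,"az":0,"jaw":0},
    {"tx":0,"ty":0,"tz":-0.1,"ax":0,"ay":0,"az":0,"jaw":0},
    {"tx":0,"ty":0,"tz":-0.7,"ax":0,"ay":0,"az":0,"jaw":0},
    {"tx":0,"ty":0,"tz":-0.7,"ax":0,"ay":0,"az":0,"jaw":0},
    {"tx":0,"ty":0.8,"tz":-0.2,"ax":0,"ay":0,"az":0,"jaw":0},
    {"tx":0,"ty":0.76,"tz":0,"ax":0,"ay":0,"az":0,"jaw":0},
    {"tx":0,"ty":0,"tz":0,"ax":0,"ay":0,"az":0.9,"jaw":0},
    {"tx":0,"ty":0,"tz":0,"ax":0,"ay":0,"az":0.9,"jaw":0},
    {"tx":0,"ty":0,"tz":0,"ax":0,"ay":0,"az":0.9,"jaw":0},
    {"tx":0,"ty":0,"tz":0,"ax":0,"ay":0,"az":0.9,"jaw":0},
    {"tx":0,"ty":0,"tz":0,"ax":0,"ay":0,"az":0.9,"jaw":0},
  ],
)

```text
time_s: 11.05
position: [0.5276, 0.0868, 0.1015]
tool_rot: [-1.202, -2.902, -0.0]
force: [-0.0, 1.0, 0.6]
opening: 0.0
gripper_force: 0.0
```

>>> jog_arm(
  steps=[
    {"tx":0,"ty":0,"tz":0,"ax":0,"ay":0,"az":0.9,"jaw":0},
    {"tx":0,"ty":0,"tz":0,"ax":0,"ay":0,"az":0.9,"jaw":0},
    {"tx":0,"ty":0,"tz":0,"ax":0,"ay":0,"az":0.9,"jaw":0},
    {"tx":0,"ty":0,"tz":0,"ax":0,"ay":0,"az":0.9,"jaw":0},
    {"tx":0,"ty":0,"tz":0,"ax":0,"ay":0,"az":0.8,"jaw":0},
    {"tx":0,"ty":0,"tz":0,"ax":0,"ay":0,"az":0,"jaw":0},
    {"tx":0,"ty":0,"tz":0,"ax":0,"ay":0,"az":0,"jaw":0},
  ],
)

```text
time_s: 11.92
position: [0.5277, 0.0864, 0.1014]
tool_rot: [-2.193, -2.249, -0.0]
force: [0.4, 0.1, -0.4]
opening: 0.0
gripper_force: 0.0
```

Run:
```python
from h import *
o=get_obs();print(o["position"].round(4),o["tool_rot"].round(3))
a=grab_frame("scene")[:,:,::-1]
cv2.imwrite("pics/s3.png",cv2.resize(a[150:290,150:350],(800,560)))
```

```text
[0.5277 0.0864 0.1014] [-2.193 -2.249 -0.   ]
```

View pics/s3.png

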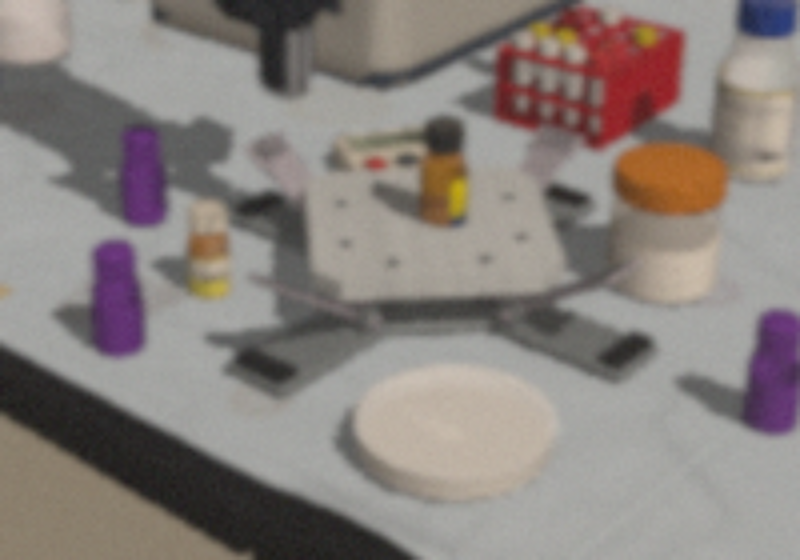

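Vial and plate are unmoved, and the closed fingertips (285,95) are directly above the +y tab (275,160). Pushing down.

>>> jog_arm(
  steps=[
    {"tx":0,"ty":0,"tz":0.5,"ax":0,"ay":0,"az":0,"jaw":0},
    {"tx":0,"ty":0,"tz":0.5,"ax":0,"ay":0,"az":0,"jaw":0},
    {"tx":0,"ty":0,"tz":0.25,"ax":0,"ay":0,"az":0,"jaw":0},
    {"tx":0,"ty":0,"tz":0.2,"ax":0,"ay":0,"az":0,"jaw":0},
    {"tx":0,"ty":0,"tz":0.2,"ax":0,"ay":0,"az":0,"jaw":0},
    {"tx":0,"ty":0,"tz":0.2,"ax":0,"ay":0,"az":0,"jaw":0},
    {"tx":0,"ty":0,"tz":0,"ax":0,"ay":0,"az":0,"jaw":0},
  ],
)

```text
time_s: 12.85
position: [0.5277, 0.086, 0.0548]
tool_rot: [2.197, 2.246, -0.0]
force: [0.3, -0.0, -0.0]
opening: 0.0001
gripper_force: 0.0
```

>>> jog_arm(
  steps=[
    {"tx":0,"ty":0,"tz":0.2,"ax":0,"ay":0,"az":0,"jaw":0},
    {"tx":0,"ty":0,"tz":0.2,"ax":0,"ay":0,"az":0,"jaw":0},
    {"tx":0,"ty":0,"tz":0.2,"ax":0,"ay":0,"az":0,"jaw":0},
    {"tx":0,"ty":0,"tz":0.2,"ax":0,"ay":0,"az":0,"jaw":0},
    {"tx":0,"ty":0,"tz":0,"ax":0,"ay":0,"az":0,"jaw":0},
    {"tx":0,"ty":0,"tz":0,"ax":0,"ay":0,"az":0,"jaw":0},
  ],
)

```text
time_s: 13.6
position: [0.5279, 0.0865, 0.0354]
tool_rot: [-2.196, -2.246, -0.001]
force: [-2.0, 2.1, 8.4]
opening: -0.0002
gripper_force: 4.4
```

>>> jog_arm(
  steps=[
    {"tx":0,"ty":0,"tz":0.03,"ax":0,"ay":0,"az":0,"jaw":0},
    {"tx":0,"ty":0,"tz":0,"ax":0,"ay":0,"az":0,"jaw":0},
    {"tx":0,"ty":0,"tz":0,"ax":0,"ay":0,"az":0,"jaw":0},
  ],
)

```text
time_s: 13.98
position: [0.528, 0.0865, 0.0352]
tool_rot: [-2.196, -2.245, -0.002]
force: [-4.3, 2.1, 16.1]
opening: 0.0003
gripper_force: 8.1
```

>>> jog_arm(
  steps=[
    {"tx":0,"ty":0,"tz":-0.1,"ax":0,"ay":0,"az":0,"jaw":0},
    {"tx":0,"ty":0,"tz":-0.3,"ax":0,"ay":0,"az":0,"jaw":0},
    {"tx":0,"ty":0,"tz":-0.8,"ax":0,"ay":0,"az":0,"jaw":0},
    {"tx":0,"ty":0,"tz":-0.8,"ax":0,"ay":0,"az":0,"jaw":0},
    {"tx":0,"ty":0,"tz":-0.8,"ax":0,"ay":0,"az":0,"jaw":0},
    {"tx":0,"ty":0,"tz":0,"ax":0,"ay":0,"az":0,"jaw":0},
    {"tx":0,"ty":0,"tz":0,"ax":0,"ay":0,"az":0,"jaw":0},
  ],
)

```text
time_s: 14.85
position: [0.5276, 0.0862, 0.1044]
tool_rot: [-2.197, -2.246, -0.0]
force: [0.1, -0.9, 0.7]
opening: -0.0003
gripper_force: 0.0
```

Run:
```python
from h import *
o=get_obs();print(o["position"].round(4),o["tool_rot"].round(3))
a=grab_frame("scene")[:,:,::-1]
cv2.imwrite("pics/s4.png",cv2.resize(a[150:290,150:350],(800,560)))
```

```text
[0.5276 0.0862 0.1044] [-2.197 -2.246 -0.   ]
```

View pics/s4.png

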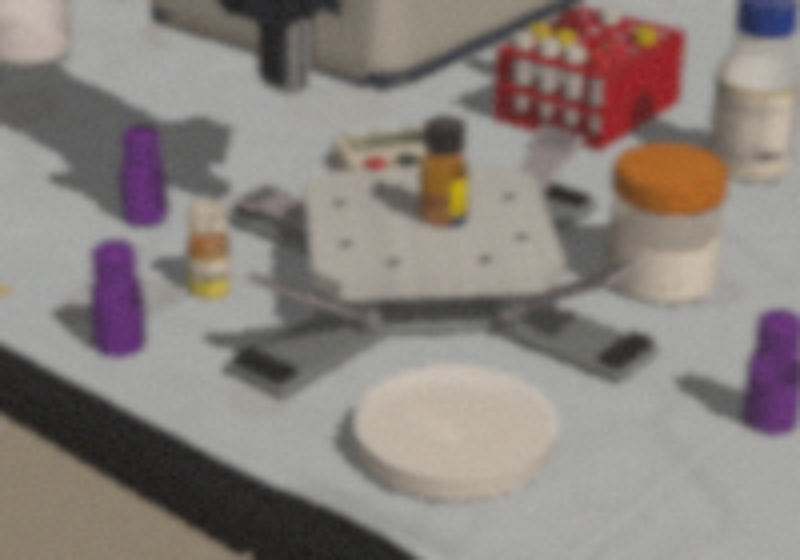

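The +y tab now lies flat at (270,205), the other three tabs are standing and nothing else has moved. I'll press the corner lightly to check that it's firm.

>>> jog_arm(
  steps=[
    {"tx":-0.8,"ty":0,"tz":0,"ax":0,"ay":0,"az":0,"jaw":0},
    {"tx":-0.76,"ty":0,"tz":0,"ax":0,"ay":0,"az":0,"jaw":0},
    {"tx":0,"ty":0,"tz":0.6,"ax":0,"ay":0,"az":0,"jaw":0},
    {"tx":0,"ty":0,"tz":0.6,"ax":0,"ay":0,"az":0,"jaw":0},
    {"tx":0,"ty":0,"tz":0.5,"ax":0,"ay":0,"az":0,"jaw":0},
    {"tx":0,"ty":0,"tz":0,"ax":0,"ay":0,"az":0,"jaw":0},
    {"tx":0,"ty":0,"tz":0,"ax":0,"ay":0,"az":0,"jaw":0},
  ],
)

```text
time_s: 15.78
position: [0.5285, 0.0472, 0.0617]
tool_rot: [-2.196, -2.246, 0.0]
force: [0.4, -0.6, 0.1]
opening: -0.0002
gripper_force: 0.0
```

>>> jog_arm(
  steps=[
    {"tx":0,"ty":0,"tz":0.05,"ax":0,"ay":0,"az":0,"jaw":0},
    {"tx":0,"ty":0,"tz":0,"ax":0,"ay":0,"az":0,"jaw":0},
    {"tx":0,"ty":0,"tz":0,"ax":0,"ay":0,"az":0,"jaw":0},
  ],
)

```text
time_s: 16.15
position: [0.5287, 0.0471, 0.0607]
tool_rot: [2.197, 2.246, 0.0]
force: [-0.4, 0.4, 0.8]
opening: -0.0001
gripper_force: 0.0
```

>>> jog_arm(
  steps=[
    {"tx":0,"ty":0,"tz":0.05,"ax":0,"ay":0,"az":0,"jaw":0},
    {"tx":0,"ty":0,"tz":0,"ax":0,"ay":0,"az":0,"jaw":0},
    {"tx":0,"ty":0,"tz":0,"ax":0,"ay":0,"az":0,"jaw":0},
  ],
)

```text
time_s: 16.52
position: [0.5287, 0.047, 0.0594]
tool_rot: [2.197, 2.246, 0.0]
force: [0.6, -0.2, 1.7]
opening: 0.0003
gripper_force: 0.8
```

>>> jog_arm(
  steps=[
    {"tx":0,"ty":0,"tz":0.02,"ax":0,"ay":0,"az":0,"jaw":0},
    {"tx":0,"ty":0,"tz":0,"ax":0,"ay":0,"az":0,"jaw":0},
    {"tx":0,"ty":0,"tz":0,"ax":0,"ay":0,"az":0,"jaw":0},
  ],
)

```text
time_s: 16.9
position: [0.5288, 0.047, 0.0592]
tool_rot: [-2.197, -2.246, -0.001]
force: [-1.3, 0.4, 5.9]
opening: 0.0004
gripper_force: 3.4
```

Firm: 6 N with 0.2 mm of travel. Lifting away.

>>> jog_arm(
  steps=[
    {"tx":0,"ty":0,"tz":-0.1,"ax":0,"ay":0,"az":0,"jaw":0},
    {"tx":0,"ty":0,"tz":-0.4,"ax":0,"ay":0,"az":0,"jaw":0},
    {"tx":0,"ty":0,"tz":-1,"ax":0,"ay":0,"az":0,"jaw":0},
    {"tx":0,"ty":0,"tz":-1,"ax":0,"ay":0,"az":0,"jaw":0},
    {"tx":0,"ty":0,"tz":-1,"ax":0,"ay":0,"az":0,"jaw":0},
    {"tx":0,"ty":0,"tz":-1,"ax":0,"ay":0,"az":0,"jaw":0},
    {"tx":0,"ty":0,"tz":0,"ax":0,"ay":0,"az":0,"jaw":0},
    {"tx":0,"ty":0,"tz":0,"ax":0,"ay":0,"az":0,"jaw":0},
  ],
)

```text
time_s: 17.9
position: [0.5281, 0.0471, 0.1709]
tool_rot: [-2.196, -2.245, 0.001]
force: [-0.5, 0.5, -0.6]
opening: -0.0001
gripper_force: 0.0
```

```bash
python3 -c "
from station import *
print(job_done())"
```

```text
the job is handed in; nothing more can be done
None
```

The soft corner was the +y (left) one: I pressed its shim tab flat, that corner then held about 6 N without giving, the other three tabs still stand, and the job is handed in at about 18 s; I pressed only the near and +y corners, stopping once the soft one was found.

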